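Load pulse sensors into the covered test pot

TASK

Pull the slide carriage by its red post all the way out towards the robot until it meets its stop, then lift the lid off the blue test pot by its knob and set it down, knob up, on the black rubber mat. Put every aluminium pulse sensor that is on the counter into the pot (standing or lying), then put the lid back on so that it sits flat in the rim. Last, push the carriage all the way back to its stop under the green reader head and let go, leaving the switch panel, fuse holder, bearing and blue speed probe where they are.

Things in the scene. Friction and masses are not known exactly. Their poses are not given: they have to be found in the camera images.
- bench: fixed dark steel slide base 400 x 170 mm on the counter carrying the carriage; origin on the counter under the pot's axis when the carriage is fully home; its x axis is the slide direction, away from the robot (yaw within about 9 degrees of world x)
- reader_head (a point): middle of the near lower edge of the fixed green reader head on its column at the far end of the slide: 145 mm above the counter, 45 mm beyond the bench origin along bench x. The head is 56 mm wide, 45 mm tall and runs from here 125 mm away from the robot, so it overhangs the far part of the lid while the carriage is home; the lid cannot be lifted there
- carriage (a joint): slide position of the carriage in m: 0 = fully home against the stop under the reader head (as at the start), grows as it is pulled along -x of the bench towards the robot, 0.120 = fully out against the near stop. Rigid stops; friction about 2 N, stays where left. The blue pot is fixed on the carriage
- slide_handle (a point): grip point on the carriage's upright red post: 22 mm diameter, 95 mm tall, top 25 mm above this point; the point is 100 mm above the counter on the post's axis, 140 mm to the -y side of the pot's axis. It moves with the carriage and its axes are the bench's
- pot_floor (a point): centre of the inner floor of the round blue test pot on the carriage, 35 mm above the counter; z up, axes as the bench's; inner diameter 172 mm, wall 6 mm, depth 85 mm from floor to rim, open top once the lid is off
- lid: loose round steel lid, about 350 g: a plug 160 mm across, 10 mm thick, that enters the pot's mouth (6 mm play all round), above it a disc 196 mm across, 8 mm thick, that rests on the rim, and on it a round black knob 30 mm across, 45 mm tall. Origin at the centre of the plug's underside, z up; knob 18 to 63 mm above it. Seated, the origin is 75 mm above the pot floor
- mat: fixed black rubber mat, 240 x 240 x 4 mm, on the robot's right, where the lid is put down; origin at the centre of its underside on the counter
- sensor_1: dull aluminium pulse sensor, 62 mm long: a 40 x 40 x 8 mm square flange with a round body of 30 mm diameter and 54 mm length standing on it; stands upright on its flange at the start; origin at the centre of the flange's underside, z runs up along the round body, x and y are square to the flange's sides; about 140 g; may be absent (then None)
- sensor_2: dull aluminium pulse sensor, 62 mm long: a 40 x 40 x 8 mm square flange with a round body of 30 mm diameter and 54 mm length standing on it; stands upright on its flange at the start; origin at the centre of the flange's underside, z runs up along the round body, x and y are square to the flange's sides; about 140 g; may be absent (then None)
- sensor_3: dull aluminium pulse sensor, 62 mm long: a 40 x 40 x 8 mm square flange with a round body of 30 mm diameter and 54 mm length standing on it; stands upright on its flange at the start; origin at the centre of the flange's underside, z runs up along the round body, x and y are square to the flange's sides; about 140 g; may be absent (then None)
- sensor_4: dull aluminium pulse sensor, 62 mm long: a 40 x 40 x 8 mm square flange with a round body of 30 mm diameter and 54 mm length standing on it; stands upright on its flange at the start; origin at the centre of the flange's underside, z runs up along the round body, x and y are square to the flange's sides; about 140 g; may be absent (then None)
- switch_panel: bystander: green plastic rocker switch panel, 80 x 140 x 41 mm, origin under its centre
- fuse_holder: bystander: cream ceramic fuse holder, 50 x 100 x 42 mm, origin under its centre
- bearing: bystander: squat steel roller bearing, 84 mm diameter, 34 mm tall, origin under its centre
- speed_probe: bystander: blue anodised speed probe lying flat, about 115 mm long, 30 mm thick, origin under its middle
Mind the look-alikes: they are no part of the job. Leave any purple look-alike of the sensor_4 alone. There is more than one size of the lid; the one meant has the size given above.

How it is judged:
By the outcome, as a careful person would: the job done as asked, in the order asked, and still so for the second after the job is handed in, with the robot touching nothing.
Of sensor_1, sensor_2, sensor_3, sensor_4 only 2 to 4 are there at a start; the rules pass over those that are not, and their reading is None.
At some moment in a run one of sensor_1, sensor_2, sensor_3, sensor_4 may be knocked a few centimetres aside while the robot is not near it.
Once in a run the grip may slacken for a moment while it holds something.
It also fails if it takes over 210 s, if anything falls off the work surface, if the arm or the gripper's body presses on something with over 40 N, if the wrist force passes 120 N, or if a joint passes its speed limit or range.

ROBOT

A 6-joint arm with a two-finger parallel gripper is mounted at the origin on the work surface. World frame = base frame: x ahead of the robot, y to its left, z up, the work surface at z = 0. Lengths are in m, angles in degrees, forces in N, time in s.
With the tool pointing down it reaches from about 0.425 to 1.125 m from the base axis. Payload 14.9 kg.
Tool frame: the origin (TCP) lies midway between the tips of the shut fingers; the grasp point (between the pads) lies 19 mm behind it (arm.grip_depth is the distance from the TCP to the grasp point, in m); z points along the fingers, y is the line along which they close (so a half turn about z gives the same grasp; the last joint's range is limited). The gripper opens to 91 mm and grips with 3 to 60 N. Pads are 32 mm wide; open, the fingers measure 118 mm over their backs; the gripper's body (76 mm by 178 mm) begins 60 mm behind the grasp point.
Start: joints at [-66.079, 21.709, 99.362, -0, 58.929, -1.908], TCP at [0.305, -0.63, 0.194] pointing down, gripper open.
Joint ranges: [-158.91, 158.91], [-42.39, 125.64], [0.06, 152.35], [-60.88, 240.88], [17.5, 164.5], [-176.32, 176.32]. Speed limits (degrees/s): [108.29, 108.29, 136.94, 180, 180, 180].

INTERFACE

Orientations are given as [roll, pitch, yaw] about the fixed x, y, z axes, in that order (R = Rz(yaw) Ry(pitch) Rx(roll)).
In Python, from rig import arm, cams gives the robot as it stands.
- The arm moves only by the tool jog_arm, never from a script. Its arguments are lists of equal length, an entry for each row: "linear": the shift along the tool's x, y, z normalised to -1 to 1, where 1 is 50 cm, a list of three; "twist": the turn about the tool's z normalised to -1 to 1, where 1 is 180 degrees. A call has 1 to 10 rows; each row is the pose to reach, as a shift and turn from the pose commanded when the call began, along the tool's axes at that moment, turning the shorter way round; what a row does not reach only later rows make up. A row lasts 1/8 s, in which the tool goes at most 62.5 mm and 10.7 degrees, less where a joint would pass 70% of its speed; a pose out of reach is approached as far as the arm can. A call with a number of a shift or a turn outside -1 to 1 is refused whole. A call with a gripper value outside its range is refused whole. "grip" is the opening, from 0 (shut) to 1 (fully open), set as the call begins (left out, the last holds). The fingers move at their own pace and stop on an object; "squeeze" is the grip in N (left out, the last holds). Time passes only in rows, so rows that repeat a pose let the fingers close. It gives the time, the measured TCP pose, the force, the opening and the grip force at its end, in the units of the state.
- arm.sense(): the state, without advancing time (a new reading comes with each control period).
- cams.get_image(name): name is "scene" or "top"; returns a dict with "pixels" (420x560x3 uint8, red, green, blue), "vfov" (degrees; the focal length in pixels is half the picture's height over the tangent of half this angle, whatever the lens; pixels are square), "cx", "cy" (the principal point, pixels), "k1" (the pictures are not rectified: a ray, as slopes to the right and down, at radius r is drawn at 1 + k1 r^2 times it, then the intrinsics apply), "rvec" (rotation vector, rad) and "tvec" (3), from world to camera coordinates, as OpenCV has them. Camera axes: x right, y down, z forward; pixel columns grow to the right and rows downward; lengths in m; the calibration is good to about 2 mm. A picture is of the moment at which its call begins. There is no depth.
- arm.hand_in(): hands the job in; it is judged then, once.
The state is a dict: "t": time; "q": joint angles; "dq": joint speeds; "joint_efforts": joint torques, N m; "ee_pos": TCP position; "tcp_rot": TCP orientation; "contact_force": force on the tool from outside, world axes, zero at the start; "torque": the same for the moment, N m; "gripper_width": finger opening in m; "gripper_force": force on a finger pad.
Only numpy, scipy, OpenCV 4.12 (cv2) and the standard library are available. Lean on these libraries where they do the work, as an engineer would, in place of code of your own. Each camera call takes 0.05 s, during which the arm holds its last target. There are 200 camera calls.

## Working session

There is one attempt and no reset: what is moved stays moved. The work goes in short steps, Python scripts to look and compute and a tool call to move; the robot and the scene stay as the last step left them, time stands still between calls to the robot, and variables do not carry over. Pictures are saved under pics/ and viewed, at most 14 in all, crops included, and the job is handed in when it is done.

Besides the shell and the picture viewer there is one more tool, called after "Emit:" in YAML: its name, and indented under it one key for each argument. jog_arm: Moves the arm, as the interface text tells. Scaled input: -1 to 1 covers 50 cm each way for a shift and 180 degrees each way for a turn. Its arguments: {"type":"object","properties":{"linear":{"type":"array","items":{"type":"array","items":{"type":"number","minimum":-1,"maximum":1}}},"twist":{"type":"array","items":{"type":"number","minimum":-1,"maximum":1}},"grip":{"type":"number"},"squeeze":{"type":"number"}},"required":["linear","twist"]}

```bash
ls; mkdir -p pics; cat > h.py <<'E'
from rig import arm, cams
import numpy as np, cv2
def get(n,save=None):
    im=cams.get_image(n)
    if save: cv2.imwrite(f'pics/{save}.png',im['pixels'][:,:,::-1])
    return im
def K(im):
    f=210/np.tan(np.radians(im['vfov'])/2); return f
def ray(im,u,v):
    f=K(im); d=np.array([(u-im['cx'])/f,(v-im['cy'])/f]); s=d.copy()
    for _ in range(30): s=d/(1+im['k1']*(s@s))
    R=cv2.Rodrigues(np.array(im['rvec'],float))[0]; t=np.array(im['tvec'],float).ravel()
    return -R.T@t, R.T@np.array([s[0],s[1],1])
def atz(im,u,v,z):
    c,d=ray(im,u,v); return c+d*(z-c[2])/d[2]
def proj(im,P):
    P=np.atleast_2d(P); R=cv2.Rodrigues(np.array(im['rvec'],float))[0]; t=np.array(im['tvec'],float).ravel()
    p=P@R.T+t; s=p[:,:2]/p[:,2:]; s=s*(1+im['k1']*(s**2).sum(1,keepdims=True))
    return s*K(im)+[im['cx'],im['cy']]
def tool(target):
    "shift in tool axes, normalised, to reach TCP world target"
    from scipy.spatial.transform import Rotation as Ro
    s=arm.sense(); R=Ro.from_euler('xyz',s['tcp_rot'],degrees=True).as_matrix()
    return R.T@(np.array(target)-s['ee_pos'])/0.5
E
python3 - <<'E'
from h import *
a=get('top','top0'); b=get('scene','sc0')
for i in (a,b): print({k:v for k,v in i.items() if k!='pixels'}, ray(i,280,210)[0])
print(arm.sense())
E
```

```text
pics
{'vfov': 45.49968575794761, 'cx': 283.77058950027487, 'cy': 207.30752075304252, 'k1': -0.16611771939876063, 'rvec': array([ 2.11680796, -2.14119619,  0.16247735]), 'tvec': array([0.04095295, 0.49467041, 1.42744212])} [0.25305425 0.01735617 1.48984203]
{'vfov': 57.70978066336328, 'cx': 276.86395814508813, 'cy': 210.47911794407045, 'k1': -0.042752771482476984, 'rvec': array([ 1.39003425,  2.25577079, -0.81788273]), 'tvec': array([ 0.21600853, -0.27903559,  1.3978528 ])} [1.09600658 0.29918699 0.88756392]
{'t': 0.1, 'q': array([-6.60794117e+01,  2.17350483e+01,  9.93923467e+01,  2.13104114e-03,
        5.89294869e+01, -1.90837802e+00]), 'dq': array([-0.02409517, -0.07057735, -0.1406087 ,  0.02487375,  0.06384637,
        0.06813258]), 'joint_efforts': array([ 9.34473173e-04, -7.65045404e+01, -4.35292947e+01,  6.52374141e-02,
        3.98972060e-02,  4.08042155e-06]), 'ee_pos': array([ 0.30482468, -0.62972234,  0.19315878]), 'tcp_rot': array([-1.79943210e+02, -3.71744400e-03,  2.58278637e+01]), 'contact_force': array([ 0.35263929,  0.05069903, -0.34757993]), 'torque': array([-0.02191619,  0.02340531, -0.0145551 ]), 'gripper_force': 0.0, 'gripper_width': 0.09124357735815579}
```

View pics/top0.png

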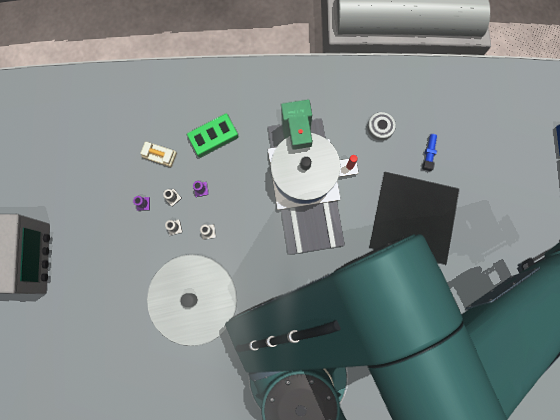

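View pics/sc0.png

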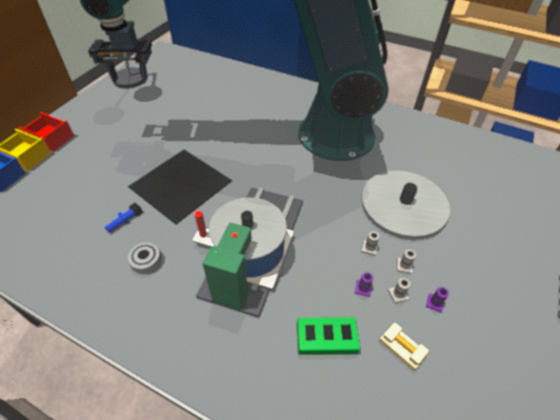

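Candidates: lids in the top view are at (305,167), on the pot, and (190,300), visibly larger. Aluminium sensors are at (171,196), (173,227) and (208,231); the purple look-alikes are at (142,203) and (200,188). I'll confirm in a crop and measure at the same time.

```bash
python3 - <<'E'
from h import *
a=get('top'); p=a['pixels']
c=cv2.resize(p[90:260,125:365][:,:,::-1],None,fx=3.3,fy=3.3,interpolation=cv2.INTER_CUBIC); cv2.imwrite('pics/crop0.png',c)
for n,(u,v),z in [('knob',(305.5,163),.173),('post',(353,159),.125),('s1',(170,195),.062),('s2',(173,226),.062),('s3',(207,230),.062)]: print(n,atz(a,u,v,z).round(3))
# lids radii
hsv=cv2.cvtColor(p,cv2.COLOR_RGB2HSV)
for n,(l,r,v),z in [('pot',(271,341,167),.128),('big',(147,236,300),.02)]: print(n,np.linalg.norm(atz(a,l,v,z)-atz(a,r,v,z)))
for q in [(388,172),(459,187),(445,264),(370,249)]: print('mat',atz(a,*q,.004).round(3))
for q in [(277,208),(287,254),(344,246),(337,205)]: print('base',atz(a,*q,.01).round(3))
red=((hsv[...,0]<8)|(hsv[...,0]>172))&(hsv[...,1]>150)&(hsv[...,2]>90); print('red',np.argwhere(red[140:185,335:370]).mean(0)+[140,335],np.argwhere(red[140:185,335:370]).min(0)+[140,335],np.argwhere(red[140:185,335:370]).max(0)+[140,335])
E
```

```text
knob [ 0.594 -0.026  0.173]
post [ 0.617 -0.162  0.125]
s1 [0.533 0.369 0.062]
s2 [0.441 0.358 0.062]
s3 [0.428 0.257 0.062]
pot 0.19597844370776343
big 0.26467612760062803
mat [ 0.607 -0.284  0.004]
mat [ 0.558 -0.505  0.004]
mat [ 0.323 -0.446  0.004]
mat [ 0.372 -0.22   0.004]
base [0.498 0.056 0.01 ]
base [0.36  0.028 0.01 ]
base [ 0.382 -0.142  0.01 ]
base [ 0.505 -0.124  0.01 ]
red [158.         353.24390244] [155 350] [161 356]
```

View pics/crop0.png

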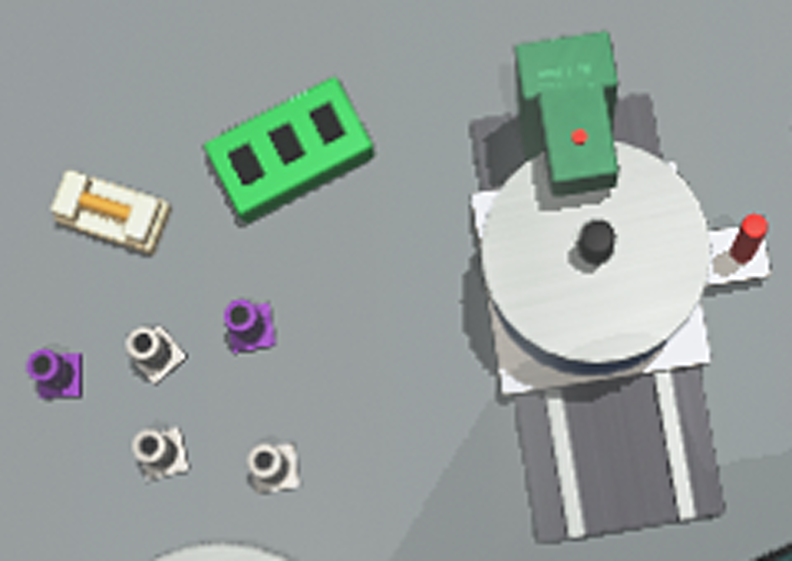

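The crop confirms it: the 196 mm lid is the one on the pot. The three aluminium sensor tops are at px (169.5,194), (171.4,225) and (206,230), and the other two are purple. Next I'll refine the bench yaw and work out the first move.

```bash
cat >> h.py <<'E'
def mv(x,y,z,yaw=None):
    from scipy.spatial.transform import Rotation as Ro
    s=arm.sense(); l=tool([x,y,z]); 
    tw=0 if yaw is None else -((yaw-s['tcp_rot'][2]+180)%360-180)/180
    print('lin',l.round(3),'tw',round(tw,4),'dist',round(0.5*np.linalg.norm(l),3),'rows',np.ceil(max(np.linalg.norm(l)*.5/.0625,abs(tw)*180/10.7)),'t',round(s['t'],2))
E
python3 - <<'E'
from h import *
a=get('top'); C=lambda u,v:(125+u/3.3-.35,90+v/3.3-.35)
for n,q,z in [('rail',[(551,405),(573,532)],.02),('rail2',[(662,378),(684,515)],.02),('baseL',[(520,425),(540,540)],.015),('baseR',[(705,385),(722,515)],.015),('near',[(540,541),(722,515)],.015),('car near',[(503,391),(708,362)],.03),('headnear',[(551,190),(616,182)],.145),('headR',[(616,182),(610,95)],.17)]:
    A,B=[atz(a,*C(*k),z) for k in q]; d=A-B; print(n,A.round(3),B.round(3),np.degrees(np.arctan2(d[1],d[0])).round(1))
P=atz(a,*C(753,224),.125); k=atz(a,*C(597,229),.173); h=atz(a,*C(584,186),.145); print(P,k,h,P-k)
mv(P[0],P[1],.2,98)
E
```

```text
rail [0.483 0.012 0.02 ] [ 0.368 -0.006  0.02 ] 9.0
rail2 [ 0.507 -0.088  0.02 ] [ 0.382 -0.105  0.02 ] 7.7
baseL [0.466 0.041 0.015] [0.362 0.024 0.015] 9.2
baseR [ 0.5   -0.127  0.015] [ 0.382 -0.139  0.015] 5.8
near [0.361 0.024 0.015] [ 0.382 -0.139  0.015] 97.4
car near [0.495 0.055 0.03 ] [ 0.519 -0.129  0.03 ] 97.4
headnear [0.647 0.01  0.145] [ 0.653 -0.045  0.145] 96.5
headR [ 0.646 -0.043  0.17 ] [ 0.722 -0.04   0.17 ] -177.5
[ 0.62088081 -0.16184823  0.125     ] [ 0.60510492 -0.02682908  0.173     ] [ 0.65026288 -0.01750749  0.145     ] [ 0.01577589 -0.13501916 -0.048     ]
lin [ 0.977 -0.567 -0.013] tw -0.401 dist 0.565 rows 10.0 t 0.2
```

Emit:
jog_arm:
  linear:
    - [0.977,-0.567,-0.013]
    - [0.977,-0.567,-0.013]
    - [0.977,-0.567,-0.013]
    - [0.977,-0.567,-0.013]
    - [0.977,-0.567,-0.013]
    - [0.977,-0.567,-0.013]
    - [0.977,-0.567,-0.013]
    - [0.977,-0.567,-0.013]
    - [0.977,-0.567,-0.013]
    - [0.977,-0.567,-0.013]
  twist: [-0.398,-0.398,-0.398,-0.398,-0.398,-0.398,-0.398,-0.398,-0.398,-0.398]
  grip: 0.8

```text
t: 1.45
ee_pos: [0.6228, -0.159, 0.2002]
tcp_rot: [180.0, -0.0, 97.7]
contact_force: [-0.5, -1.1, -0.2]
gripper_width: 0.073
gripper_force: 0.0
```

Emit:
jog_arm:
  linear:
    - [-0.005,-0.004,0.12]
    - [-0.005,-0.004,0.238]
    - [-0.005,-0.004,0.238]
    - [-0.005,-0.004,0.238]
  twist: [0.0,0.0,0.0,0.0]

```text
t: 1.95
ee_pos: [0.6204, -0.1656, 0.0832]
tcp_rot: [179.9, 0.0, 97.4]
contact_force: [0.2, -0.7, 0.7]
gripper_width: 0.0729
gripper_force: 0.0
```

```bash
python3 - <<'E'
from h import *
a=get('scene'); cv2.imwrite('pics/p1.png',cv2.resize(a['pixels'][130:330,130:350][:,:,::-1],None,fx=3,fy=3))
print(arm.sense()['ee_pos'],arm.sense()['contact_force'])
E
```

```text
[ 0.62092871 -0.16567158  0.08393208] [0.02117391 0.68568523 0.06053623]
```

View pics/p1.png

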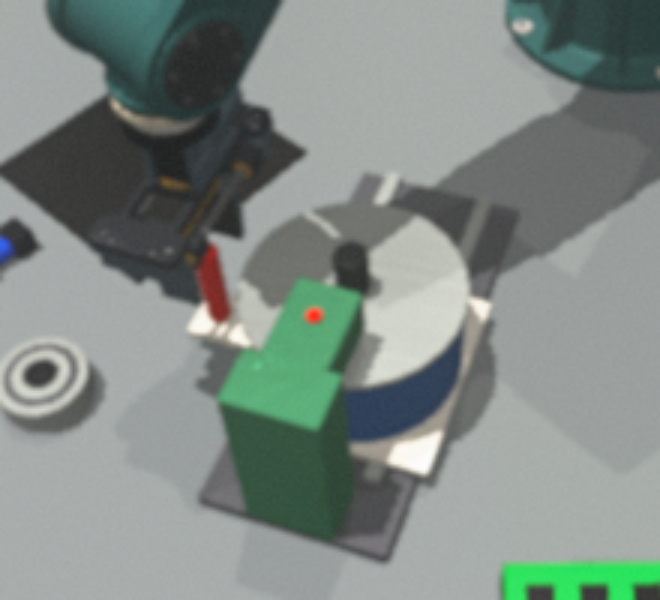

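The post appears in the crop at (213,285), just right of the far finger. I'll check by projection and get the post's exact position from both cameras.

```bash
python3 - <<'E'
from h import *
a=get('scene'); b=get('top'); s=arm.sense(); e=s['ee_pos']
for i,o,f in((a,(130,130),3),):
    q=lambda P:(proj(i,P)[0]-o)*f
    print('tcp',q(e),'posttop pred',q([.621,-.162,.125]), 'fingers',q(e+[.036,0,.02]),q(e+[-.036,0,.02]))
hsv=cv2.cvtColor(a['pixels'],cv2.COLOR_RGB2HSV); red=((hsv[...,0]<8)|(hsv[...,0]>172))&(hsv[...,1]>140)
for n,im,box in(('sc',a,(190,250,185,215)),('top',b,(140,185,335,370))):
    hsv=cv2.cvtColor(im['pixels'],cv2.COLOR_RGB2HSV); red=(((hsv[...,0]<8)|(hsv[...,0]>172))&(hsv[...,1]>120))[box[0]:box[1],box[2]:box[3]]
    w=np.argwhere(red)+[box[0],box[2]]; print(n,len(w),w.min(0) if len(w) else 0,w.max(0) if len(w) else 0)
    if n=='sc':
        for r in range(w[:,0].min(),w[:,0].max()+1,4): print(r,w[w[:,0]==r][:,1].min(),w[w[:,0]==r][:,1].max())
        print(proj(im,[[.621,-.162,.125],[.621,-.162,.1],[.621,-.162,.07]]))
E
```

```text
tcp [206.94256459 278.38671686] posttop pred [203.18587484 250.43304573] fingers [180.0151962  293.22826439] [226.1915078 236.5724745]
sc 141 [212 196] [236 205]
212 199 200
216 197 201
220 196 202
224 197 203
228 198 204
232 200 205
236 202 204
[[197.72862495 213.47768191]
 [199.15724152 219.50183385]
 [200.80392466 226.43606352]]
top 0 0 0
```

Emit:
jog_arm:
  linear:
    - [0,0,0]
    - [0,0,0]
    - [0,0,0]
    - [0,0,0]
    - [0,0,0]
    - [0,0,0]
  twist: [0,0,0,0,0,0]
  grip: 0
  squeeze: 15

```text
t: 2.85
ee_pos: [0.6193, -0.1648, 0.0812]
tcp_rot: [-180.0, -0.0, 97.5]
contact_force: [-0.9, 0.3, 0.8]
gripper_width: 0.0214
gripper_force: 15.0
```

Emit:
jog_arm:
  linear:
    - [0,-0.02,0]
    - [0,-0.05,0]
    - [0,-0.09,0]
    - [0,-0.13,0]
    - [0,-0.17,0]
    - [0,-0.205,0]
    - [0,-0.225,0]
    - [0,-0.237,0]
    - [0,-0.243,0]
    - [0,-0.243,0]
  twist: [0,0,0,0,0,0,0,0,0,0]

```text
t: 4.1
ee_pos: [0.5006, -0.182, 0.0816]
tcp_rot: [179.7, 0.2, 97.5]
contact_force: [14.1, -11.3, -16.5]
gripper_width: 0.0217
gripper_force: 15.0
```

Emit:
jog_arm:
  linear:
    - [0,0.005,0]
    - [0,0.005,0]
    - [0,0.005,0]
    - [0,0.005,0]
  twist: [0,0,0,0]
  grip: 0.6

```text
t: 4.6
ee_pos: [0.5013, -0.1802, 0.0812]
tcp_rot: [-180.0, -0.0, 97.5]
contact_force: [0.6, -0.2, 0.2]
gripper_width: 0.0542
gripper_force: 0.0
```

Emit:
jog_arm:
  linear:
    - [0,0,-0.08]
    - [0,0,-0.2]
    - [0,0,-0.3]
    - [0,0,-0.3]
  twist: [0,0,0,0]
  grip: 0.8

```text
t: 5.1
ee_pos: [0.5034, -0.181, 0.2352]
tcp_rot: [179.7, 0.2, 97.5]
contact_force: [0.0, -0.6, -0.5]
gripper_width: 0.073
gripper_force: 0.0
```

```bash
python3 - <<'E'
from h import *
a=get('scene'); b=get('top')
im=np.hstack([cv2.resize(x['pixels'][r0:r0+180,c0:c0+130][:,:,::-1],None,fx=3,fy=3) for x,r0,c0 in((a,130,175),(b,130,255))]); cv2.imwrite('pics/p2.png',im)
print(arm.sense()['ee_pos'],arm.sense()['contact_force'])
E
```

```text
[ 0.5013502  -0.18019417  0.23116141] [-0.98989487 -0.13661742 -0.77456056]
```

View pics/p2.png

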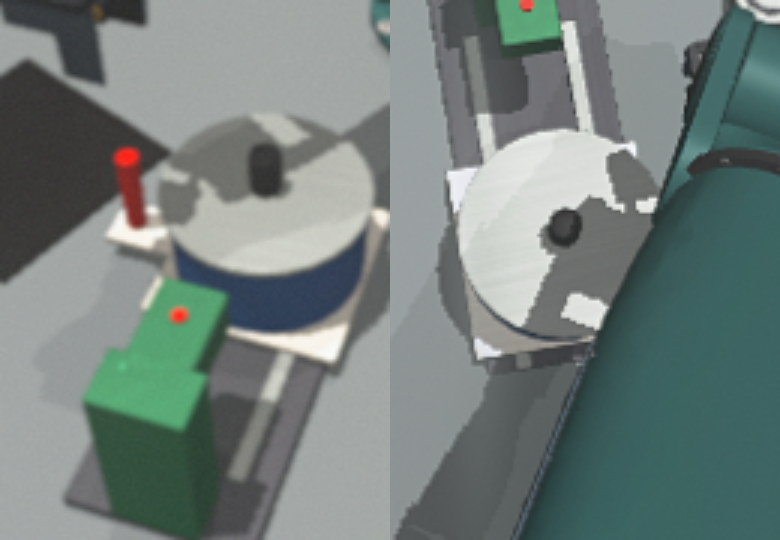

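Slide is fully out (stop force 14 N, 120 mm travelled). Knob is at crop (266,150) in the scene half and (568,222) in the top half.

```bash
python3 - <<'E'
from h import *
a=get('scene'); b=get('top')
print(atz(a,175+266/3-.3,130+152/3-.3,.173),atz(b,255+178/3-.3,130+222/3-.3,.173))
mv(.482,-.042,.233,97.5)
E
```

```text
[ 0.47865101 -0.04325474  0.173     ] [ 0.48183862 -0.04721046  0.173     ]
lin [ 0.279 -0.001 -0.006] tw -0.0002 dist 0.139 rows 3.0 t 5.3
```

Emit:
jog_arm:
  linear:
    - [0.12,-0.005,0]
    - [0.275,-0.005,0]
    - [0.275,-0.005,0]
    - [0.275,-0.005,0.1]
    - [0.275,-0.005,0.17]
    - [0.275,-0.005,0.192]
    - [0.275,-0.005,0.192]
  twist: [0,0,0,0,0,0,0]

```text
t: 6.18
ee_pos: [0.481, -0.0446, 0.1349]
tcp_rot: [-179.9, -0.0, 97.5]
contact_force: [0.1, -0.9, 0.4]
gripper_width: 0.0731
gripper_force: 0.0
```

Emit:
jog_arm:
  linear:
    - [0,0,0]
    - [0,0,0]
    - [0,0,0]
    - [0,0,0]
    - [0,0,0]
    - [0,0,0]
    - [0,0,0]
  twist: [0,0,0,0,0,0,0]
  grip: 0
  squeeze: 45

```text
t: 7.05
ee_pos: [0.4812, -0.0443, 0.1354]
tcp_rot: [-180.0, 0.0, 97.5]
contact_force: [-2.1, -0.0, 4.9]
gripper_width: 0.0289
gripper_force: 45.0
```

Emit:
jog_arm:
  linear:
    - [0,0,-0.02]
    - [0,0,-0.05]
    - [0,0,-0.08]
    - [0,0,-0.11]
    - [0,0,-0.12]
    - [0,0,-0.12]
  twist: [0,0,0,0,0,0]

```text
t: 7.8
ee_pos: [0.4813, -0.0443, 0.1956]
tcp_rot: [180.0, 0.0, 97.5]
contact_force: [0.1, 0.1, -3.3]
gripper_width: 0.0289
gripper_force: 45.0
```

Emit:
jog_arm:
  linear:
    - [-0.03,-0.005,0]
    - [-0.1,-0.018,0]
    - [-0.18,-0.033,0]
    - [-0.27,-0.05,0]
    - [-0.36,-0.066,0]
    - [-0.44,-0.08,0]
    - [-0.52,-0.095,0]
    - [-0.59,-0.108,0]
    - [-0.63,-0.115,0]
    - [-0.63,-0.115,0]
  twist: [0,0,0,0,0,0,0,0,0,0]

```text
t: 9.05
ee_pos: [0.4646, -0.365, 0.1947]
tcp_rot: [-180.0, -0.0, 97.4]
contact_force: [-1.2, 0.3, -2.7]
gripper_width: 0.0291
gripper_force: 45.0
```

```bash
python3 - <<'E'
from h import *
a=get('scene','p3')
mv(.465,-.364,.034)
for p in ([.607,-.284,.004],[.558,-.505,.004],[.323,-.446,.004],[.372,-.22,.004]):print(proj(a,p))
E
```

```text
lin [-0.     0.001  0.321] tw 0 dist 0.161 rows 3.0 t 9.1
[[172.27976632 221.9637805 ]]
[[125.71297798 186.81935756]]
[[183.70460965 149.06841845]]
[[231.76174061 178.55376385]]
```

View pics/p3.png

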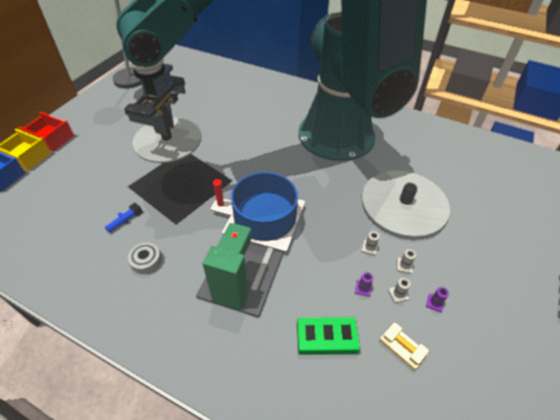

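The lid is held level over the mat at (167,138), the pot is open, and the three sensors are unmoved at (372,242), (407,260) and (401,289).

Emit:
jog_arm:
  linear:
    - [0,0,0.05]
    - [0,0,0.13]
    - [0,0,0.21]
    - [0,0,0.28]
    - [0,0,0.31]
    - [0,0,0.32]
    - [0,0,0.326]
    - [0,0,0.33]
    - [0,0,0.331]
    - [0,0,0.331]
  twist: [0,0,0,0,0,0,0,0,0,0]

```text
t: 10.35
ee_pos: [0.4652, -0.3642, 0.0301]
tcp_rot: [180.0, 0.0, 97.5]
contact_force: [-0.2, -0.4, -2.7]
gripper_width: 0.0291
gripper_force: 45.0
```

Emit:
jog_arm:
  linear:
    - [0,0,0.001]
    - [0,0,0.002]
    - [0,0,0.003]
    - [0,0,0.003]
    - [0,0,0.003]
  twist: [0,0,0,0,0]

```text
t: 10.98
ee_pos: [0.4653, -0.3642, 0.0293]
tcp_rot: [180.0, 0.0, 97.5]
contact_force: [-4.6, 4.6, 17.6]
gripper_width: 0.029
gripper_force: 45.0
```

Emit:
jog_arm:
  linear:
    - [0,0,0.001]
    - [0,0,0]
    - [0,0,0]
    - [0,0,0]
  twist: [0,0,0,0]
  grip: 0.65
  squeeze: 25

```text
t: 11.48
ee_pos: [0.4651, -0.3641, 0.0282]
tcp_rot: [-180.0, -0.0, 97.5]
contact_force: [-0.3, -0.8, 0.0]
gripper_width: 0.059
gripper_force: 0.0
```

Emit:
jog_arm:
  linear:
    - [0,0,-0.08]
    - [0,0,-0.2]
    - [0,0,-0.32]
    - [0,0,-0.4]
    - [0,0,-0.4]
  twist: [0,0,0,0,0]

```text
t: 12.1
ee_pos: [0.4664, -0.3652, 0.2316]
tcp_rot: [179.8, 0.2, 97.5]
contact_force: [-0.2, -0.4, -0.1]
gripper_width: 0.0588
gripper_force: 0.0
```

```bash
python3 - <<'E'
from h import *
a=get('scene'); b=get('top')
im=np.hstack([cv2.resize(x['pixels'][r0:r0+130,c0:c0+130][:,:,::-1],None,fx=3,fy=3,interpolation=cv2.INTER_CUBIC) for x,r0,c0 in((a,210,340),(b,140,115))]); cv2.imwrite('pics/p4.png',im)
print(arm.sense()['ee_pos'])
E
```

```text
[ 0.46487778 -0.36387904  0.22778862]
```

View pics/p4.png

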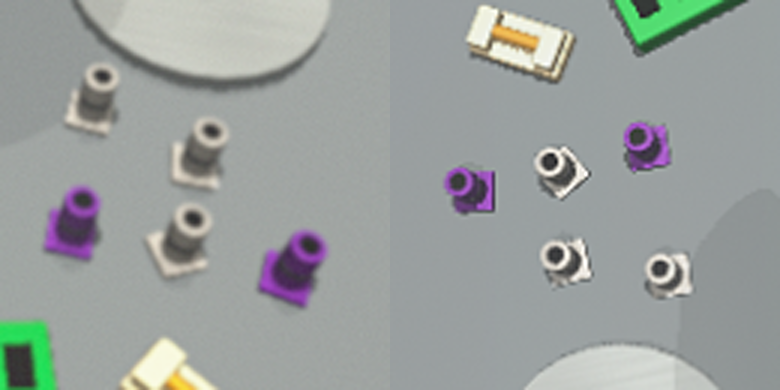

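Sensor tops: scene crop (193,217), (211,131), (101,76); top crop (552,164), (557,257), (660,269). Their positions haven't changed.

```bash
python3 - <<'E'
from h import *
a=get('scene'); b=get('top')
for n,(u,v),(p,q) in [('s1',(193,217),(162,164)),('s2',(211,131),(167,257)),('s3',(101,76),(270,269)),('pL',(310,245),(70,181)),('pR',(84,200),(249,138))]:
    A=atz(a,340+u/3-.3,210+v/3-.3,.062); B=atz(b,115+p/3-.3,140+q/3-.3,.062); print(n,A.round(4),B.round(4),((A+B)/2).round(4))
mv(.43,.26,.23,97.5)
E
```

```text
s1 [0.5355 0.3763 0.062 ] [0.5345 0.3729 0.062 ] [0.535  0.3746 0.062 ]
s2 [0.4447 0.3688 0.062 ] [0.4426 0.3654 0.062 ] [0.4436 0.3671 0.062 ]
s3 [0.4307 0.2647 0.062 ] [0.4299 0.2641 0.062 ] [0.4303 0.2644 0.062 ]
pL [0.5182 0.469  0.062 ] [0.5189 0.4652 0.062 ] [0.5186 0.4671 0.062 ]
pR [0.5604 0.2906 0.062 ] [0.5591 0.287  0.062 ] [0.5598 0.2888 0.062 ]
lin [ 1.245  0.094 -0.005] tw -0.0002 dist 0.624 rows 10.0 t 12.3
```

Emit:
jog_arm:
  linear:
    - [0.12,0.009,0]
    - [0.24,0.018,0]
    - [0.36,0.027,0]
    - [0.48,0.036,0]
    - [0.6,0.045,0]
    - [0.72,0.054,0]
    - [0.84,0.063,0]
    - [0.96,0.072,0]
    - [0.96,0.072,0]
  twist: [-0.03,-0.06,-0.09,-0.12,-0.15,-0.18,-0.21,-0.24,-0.29]

```text
t: 13.42
ee_pos: [0.4372, 0.1197, 0.227]
tcp_rot: [-179.9, -0.1, 150.2]
contact_force: [-0.5, -1.0, 0.2]
gripper_width: 0.0596
gripper_force: 0.0
```

```bash
python3 - <<'E'
from h import *
print(arm.sense()['tcp_rot']); mv(.4303,.2644,.10,150); mv(.4303,.2644,.024,150)
E
```

```text
[-1.79930565e+02 -1.03091950e-01  1.50186362e+02]
lin [0.155 0.244 0.254] tw 0.001 dist 0.193 rows 4.0 t 13.43
lin [0.155 0.245 0.406] tw 0.001 dist 0.249 rows 4.0 t 13.43
```

Emit:
jog_arm:
  linear:
    - [0.08,0.12,0]
    - [0.155,0.244,0]
    - [0.155,0.244,0.08]
    - [0.155,0.244,0.2]
    - [0.155,0.244,0.3]
    - [0.155,0.244,0.38]
    - [0.155,0.244,0.402]
    - [0.155,0.244,0.402]
  twist: [0,0,0,0,0,0,0,0]
  grip: 0.68

```text
t: 14.42
ee_pos: [0.4328, 0.2608, 0.0269]
tcp_rot: [-179.9, -0.0, 149.7]
contact_force: [0.3, -0.3, -0.2]
gripper_width: 0.0614
gripper_force: 0.0
```

Emit:
jog_arm:
  linear:
    - [0,0,0]
    - [0,0,0]
    - [0,0,0]
    - [0,0,0]
    - [0,0,0]
  twist: [0,0,0,0,0]
  grip: 0
  squeeze: 40

```text
t: 15.05
ee_pos: [0.4336, 0.2613, 0.0277]
tcp_rot: [179.9, 0.0, 149.7]
contact_force: [0.6, 1.5, 6.0]
gripper_width: 0.0288
gripper_force: 40.0
```

Emit:
jog_arm:
  linear:
    - [0,0,-0.04]
    - [0,0,-0.12]
    - [0,0,-0.22]
    - [0,0,-0.3]
    - [0,0,-0.32]
    - [0,0,-0.32]
  twist: [0,0,0,0,0,0]

```text
t: 15.8
ee_pos: [0.4329, 0.2609, 0.1869]
tcp_rot: [180.0, 0.0, 149.7]
contact_force: [0.4, 0.2, -1.9]
gripper_width: 0.029
gripper_force: 40.0
```

```bash
python3 - <<'E'
from h import *
s=arm.sense();print(s['gripper_width'],s['contact_force']); mv(.461,-.006,.186,118)
E
```

```text
0.028965809531559496 [ 0.3803352   0.15252233 -1.85878326]
lin [-0.318 -0.432  0.002] tw 0.1759 dist 0.268 rows 5.0 t 15.8
```

Emit:
jog_arm:
  linear:
    - [-0.05,-0.07,0]
    - [-0.12,-0.16,0]
    - [-0.19,-0.26,0]
    - [-0.26,-0.355,0]
    - [-0.305,-0.415,0]
    - [-0.318,-0.432,0]
    - [-0.318,-0.432,0]
  twist: [0.03,0.06,0.09,0.12,0.15,0.176,0.176]

```text
t: 16.68
ee_pos: [0.4603, -0.0063, 0.1855]
tcp_rot: [-179.9, -0.1, 117.9]
contact_force: [1.2, 0.1, -0.7]
gripper_width: 0.0292
gripper_force: 40.0
```

Emit:
jog_arm:
  linear:
    - [0,0,0.05]
    - [0,0,0.13]
    - [0,0,0.2]
    - [0,0,0.235]
    - [0,0,0.244]
    - [0,0,0.248]
    - [0,0,0.248]
  twist: [0,0,0,0,0,0,0]

```text
t: 17.55
ee_pos: [0.4616, -0.0056, 0.0637]
tcp_rot: [180.0, 0.0, 118.0]
contact_force: [-0.2, -0.4, -0.5]
gripper_width: 0.0291
gripper_force: 40.0
```

Emit:
jog_arm:
  linear:
    - [0,0,0.002]
    - [0,0,0.002]
    - [0,0,0.002]
    - [0,0,0.002]
  twist: [0,0,0,0]
  grip: 0.52

```text
t: 18.05
ee_pos: [0.4614, -0.0058, 0.0624]
tcp_rot: [180.0, 0.0, 118.0]
contact_force: [0.2, 0.1, 0.9]
gripper_width: 0.0473
gripper_force: 0.0
```

Emit:
jog_arm:
  linear:
    - [0,0,-0.08]
    - [0,0,-0.2]
    - [0,0,-0.3]
    - [0,0,-0.3]
  twist: [0,0,0,0]

```text
t: 18.55
ee_pos: [0.4634, -0.0059, 0.216]
tcp_rot: [179.7, 0.2, 118.0]
contact_force: [-0.3, -0.0, -1.6]
gripper_width: 0.0473
gripper_force: 0.0
```

```bash
python3 - <<'E'
from h import *
a=get('scene'); b=get('top')
im=np.hstack([cv2.resize(x['pixels'][r0:r0+170,c0:c0+w][:,:,::-1],None,fx=2.5,fy=2.5,interpolation=cv2.INTER_CUBIC) for x,r0,c0,w in((a,150,220,220),(b,140,115,90))]); cv2.imwrite('pics/p5.png',im)
s=arm.sense();print(s['ee_pos'],s['q']); mv(.4436,.3671,.12,150);mv(.4436,.3671,.027,150)
E
```

```text
[ 0.46115269 -0.00576359  0.21219787] [-3.61264626e+00 -2.15124553e+00  1.25593388e+02  1.29802882e-03
  5.65240551e+01 -3.15974906e+01]
lin [0.675 0.319 0.184] tw -0.1779 dist 0.384 rows 7.0 t 18.65
lin [0.675 0.319 0.37 ] tw -0.1779 dist 0.417 rows 7.0 t 18.65
```

View pics/p5.png

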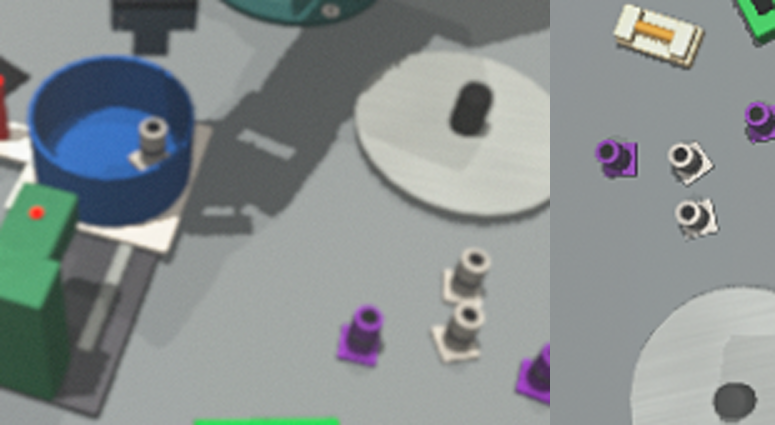

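Sensor 3 stands in the pot at (152,140). One sensor was knocked and is now near its neighbour: tops at scene crop (475,260) and (469,315), top crop (691,216) and (686,160). I'll re-measure both.

```bash
python3 - <<'E'
from h import *
a=get('scene'); b=get('top')
for n,(u,v),(p,q) in [('s2',(475,259),(138,214)),('s1',(469,315),(133,158))]:
    A=atz(a,220+u/2.5-.3,150+v/2.5-.3,.062); B=atz(b,115+p/2.5-.3,140+q/2.5-.3,.062); print(n,A.round(4),B.round(4),((A+B)/2).round(4))
    m=(A+B)/2
    mv(m[0],m[1],.10,180);mv(m[0],m[1],.027,180)
E
```

```text
s2 [0.4449 0.3679 0.062 ] [0.4428 0.3668 0.062 ] [0.4438 0.3674 0.062 ]
lin [0.674 0.321 0.222] tw -0.3445 dist 0.39 rows 7.0 t 18.75
lin [0.674 0.322 0.368] tw -0.3445 dist 0.416 rows 7.0 t 18.75
s1 [0.5141 0.3791 0.062 ] [0.509  0.3746 0.062 ] [0.5116 0.3768 0.062 ]
lin [0.627 0.45  0.222] tw -0.3445 dist 0.402 rows 7.0 t 18.75
lin [0.627 0.45  0.368] tw -0.3445 dist 0.428 rows 7.0 t 18.75
```

It was sensor 1 that moved, to (0.512,0.377). Taking sensor 2 with the fingers closing along y.

Emit:
jog_arm:
  linear:
    - [0.11,0.052,0]
    - [0.22,0.104,0]
    - [0.33,0.157,0]
    - [0.44,0.21,0]
    - [0.55,0.262,0]
    - [0.64,0.305,0]
    - [0.674,0.321,0.06]
    - [0.674,0.321,0.16]
    - [0.674,0.321,0.22]
    - [0.674,0.321,0.22]
  twist: [-0.055,-0.11,-0.165,-0.22,-0.275,-0.33,-0.344,-0.344,-0.344,-0.344]
  grip: 0.68

```text
t: 20.0
ee_pos: [0.4428, 0.3657, 0.0989]
tcp_rot: [-179.8, -0.3, 179.9]
contact_force: [-0.2, 0.6, 0.3]
gripper_width: 0.0621
gripper_force: 0.0
```

```bash
python3 - <<'E'
from h import *
mv(.4438,.3674,.027,180)
E
```

```text
lin [-0.003  0.004  0.144] tw -0.0005 dist 0.072 rows 2.0 t 20.0
```

Emit:
jog_arm:
  linear:
    - [-0.003,0.003,0.05]
    - [-0.003,0.003,0.11]
    - [-0.003,0.003,0.144]
    - [-0.003,0.003,0.144]
  twist: [0,0,0,0]

```text
t: 20.5
ee_pos: [0.4461, 0.3683, 0.0299]
tcp_rot: [-179.9, -0.1, 179.9]
contact_force: [-0.4, -0.4, 0.2]
gripper_width: 0.0624
gripper_force: 0.0
```

Emit:
jog_arm:
  linear:
    - [0,0,0]
    - [0,0,0]
    - [0,0,0]
    - [0,0,0]
    - [0,0,0]
  twist: [0,0,0,0,0]
  grip: 0
  squeeze: 40

```text
t: 21.12
ee_pos: [0.4466, 0.3687, 0.0306]
tcp_rot: [180.0, 0.0, 179.9]
contact_force: [-1.0, -1.8, 5.8]
gripper_width: 0.0285
gripper_force: 40.0
```

Emit:
jog_arm:
  linear:
    - [0,0,-0.04]
    - [0,0,-0.12]
    - [0,0,-0.22]
    - [0,0,-0.3]
    - [0,0,-0.34]
    - [0,0,-0.34]
  twist: [0,0,0,0,0,0]

```text
t: 21.88
ee_pos: [0.4467, 0.369, 0.2013]
tcp_rot: [179.9, 0.1, 179.9]
contact_force: [0.7, 0.3, -2.3]
gripper_width: 0.0289
gripper_force: 40.0
```

```bash
python3 - <<'E'
from h import *
s=arm.sense();print(s['gripper_width'],s['contact_force']); mv(.523,-.044,.197,180); mv(.461,-.082,.197,-118)
E
```

```text
0.028857002216309935 [ 0.66319646  0.31192329 -2.30930507]
lin [-0.154 -0.826  0.008] tw -0.0005 dist 0.42 rows 7.0 t 21.88
lin [-0.03  -0.902  0.008] tw -0.3449 dist 0.451 rows 8.0 t 21.88
```

Emit:
jog_arm:
  linear:
    - [-0.016,-0.08,0]
    - [-0.035,-0.19,0]
    - [-0.056,-0.3,0]
    - [-0.077,-0.41,0]
    - [-0.1,-0.52,0]
    - [-0.12,-0.63,0]
    - [-0.138,-0.74,0]
    - [-0.154,-0.81,0]
    - [-0.154,-0.826,0]
    - [-0.154,-0.826,0]
  twist: [0,0,0,0,0,0,0,0,0,0]

```text
t: 23.12
ee_pos: [0.5218, -0.0444, 0.1989]
tcp_rot: [180.0, -0.1, 179.9]
contact_force: [-0.5, 0.5, -1.9]
gripper_width: 0.0287
gripper_force: 40.0
```

Emit:
jog_arm:
  linear:
    - [0,0,0.05]
    - [0,0,0.14]
    - [0,0,0.22]
    - [0,0,0.255]
    - [0,0,0.265]
    - [0,0,0.268]
    - [0,0,0.268]
  twist: [0,0,0,0,0,0,0]

```text
t: 24.0
ee_pos: [0.5234, -0.0445, 0.0673]
tcp_rot: [-180.0, 0.1, 179.9]
contact_force: [0.6, -1.4, -1.4]
gripper_width: 0.0286
gripper_force: 40.0
```

Emit:
jog_arm:
  linear:
    - [0,0,0.002]
    - [0,0,0.002]
    - [0,0,0.002]
    - [0,0,0.002]
  twist: [0,0,0,0]
  grip: 0.52

```text
t: 24.5
ee_pos: [0.5227, -0.0445, 0.0653]
tcp_rot: [180.0, 0.0, 179.9]
contact_force: [-0.2, -1.1, 0.3]
gripper_width: 0.0473
gripper_force: 0.0
```

Emit:
jog_arm:
  linear:
    - [0,0,-0.08]
    - [0,0,-0.2]
    - [0,0,-0.3]
    - [0,0,-0.3]
  twist: [0,0,0,0]

```text
t: 25.0
ee_pos: [0.5248, -0.0447, 0.2191]
tcp_rot: [-180.0, 0.4, 179.9]
contact_force: [-0.2, -0.2, -1.2]
gripper_width: 0.0476
gripper_force: 0.0
```

```bash
python3 - <<'E'
from h import *
a=get('scene'); b=get('top')
im=np.hstack([cv2.resize(x['pixels'][r0:r0+170,c0:c0+w][:,:,::-1],None,fx=2.5,fy=2.5,interpolation=cv2.INTER_CUBIC) for x,r0,c0,w in((a,150,220,220),(b,140,115,90))]); cv2.imwrite('pics/p6.png',im)
mv(.5116,.3768,.1,150);mv(.5116,.3768,.027,150)
E
```

```text
lin [0.023 0.843 0.23 ] tw 0.1662 dist 0.437 rows 7.0 t 25.1
lin [0.023 0.843 0.376] tw 0.1662 dist 0.461 rows 8.0 t 25.1
```

View pics/p6.png

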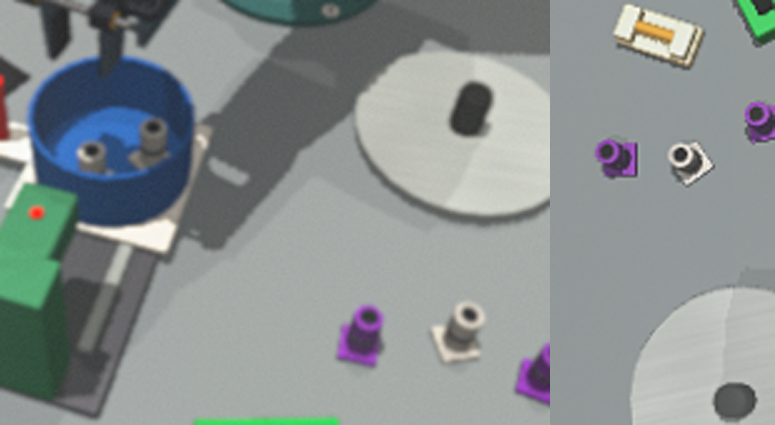

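Two sensors are in the pot, at (92,157) and (152,135), both upright. The last aluminium one is at scene crop (468,315), with purple ones either side. Fetching it.

Emit:
jog_arm:
  linear:
    - [0.003,0.11,0]
    - [0.006,0.22,0]
    - [0.009,0.33,0]
    - [0.012,0.44,0]
    - [0.015,0.55,0]
    - [0.018,0.66,0]
    - [0.021,0.76,0]
    - [0.023,0.843,0.02]
    - [0.023,0.843,0.14]
    - [0.023,0.843,0.2]
  twist: [0.055,0.11,0.165,0.22,0.275,0.33,0.333,0.333,0.333,0.333]
  grip: 0.68

```text
t: 26.35
ee_pos: [0.5094, 0.3761, 0.1101]
tcp_rot: [-179.7, 0.0, 120.0]
contact_force: [0.6, 0.9, 0.7]
gripper_width: 0.0618
gripper_force: 0.0
```

```bash
python3 - <<'E'
from h import *
mv(.5115,.3765,.027,120)
E
```

```text
lin [-0.001  0.005  0.166] tw 0.0001 dist 0.083 rows 2.0 t 26.35
```

Emit:
jog_arm:
  linear:
    - [-0.001,0.0,0.05]
    - [-0.001,0.0,0.11]
    - [-0.001,0.0,0.15]
    - [-0.001,0.0,0.166]
    - [-0.001,0,0.166]
  twist: [0,0,0,0,0]

```text
t: 26.98
ee_pos: [0.512, 0.3765, 0.0319]
tcp_rot: [-180.0, 0.0, 120.0]
contact_force: [0.1, 0.5, 0.2]
gripper_width: 0.0623
gripper_force: 0.0
```

Emit:
jog_arm:
  linear:
    - [0,0,0]
    - [0,0,0]
    - [0,0,0]
    - [0,0,0]
    - [0,0,0]
  twist: [0,0,0,0,0]
  grip: 0
  squeeze: 40

```text
t: 27.6
ee_pos: [0.5124, 0.3768, 0.0326]
tcp_rot: [180.0, -0.0, 120.0]
contact_force: [1.5, 0.1, 3.0]
gripper_width: 0.0286
gripper_force: 40.0
```

Emit:
jog_arm:
  linear:
    - [0,0,-0.04]
    - [0,0,-0.12]
    - [0,0,-0.22]
    - [0,0,-0.3]
    - [0,0,-0.34]
    - [0,0,-0.34]
  twist: [0,0,0,0,0,0]

```text
t: 28.35
ee_pos: [0.5124, 0.3769, 0.2034]
tcp_rot: [179.9, -0.0, 120.0]
contact_force: [-0.3, -0.4, -2.1]
gripper_width: 0.0287
gripper_force: 40.0
```

```bash
python3 - <<'E'
from h import *
s=arm.sense();print(s['gripper_width'],s['contact_force']); mv(.462,-.082,s['ee_pos'][2],62)
E
```

```text
0.028704382898515294 [-0.28591808 -0.42654006 -2.14367613]
lin [-0.745 -0.546 -0.001] tw 0.3221 dist 0.462 rows 8.0 t 28.35
```

Emit:
jog_arm:
  linear:
    - [-0.07,-0.051,0]
    - [-0.16,-0.117,0]
    - [-0.25,-0.183,0]
    - [-0.34,-0.249,0]
    - [-0.43,-0.315,0]
    - [-0.52,-0.381,0]
    - [-0.61,-0.447,0]
    - [-0.7,-0.513,0]
    - [-0.745,-0.546,0]
    - [-0.745,-0.546,0]
  twist: [0.04,0.09,0.13,0.17,0.21,0.25,0.29,0.322,0.322,0.322]

```text
t: 29.6
ee_pos: [0.4605, -0.0837, 0.2006]
tcp_rot: [-179.9, 0.0, 61.9]
contact_force: [-0.8, 0.2, -1.7]
gripper_width: 0.0283
gripper_force: 40.0
```

Emit:
jog_arm:
  linear:
    - [0,0,0.05]
    - [0,0,0.14]
    - [0,0,0.22]
    - [0,0,0.255]
    - [0,0,0.265]
    - [0,0,0.269]
    - [0,0,0.269]
  twist: [0,0,0,0,0,0,0]

```text
t: 30.48
ee_pos: [0.462, -0.0824, 0.0682]
tcp_rot: [180.0, -0.0, 62.0]
contact_force: [0.6, 0.9, -1.2]
gripper_width: 0.0284
gripper_force: 40.0
```

Emit:
jog_arm:
  linear:
    - [0,0,0.002]
    - [0,0,0.002]
    - [0,0,0.002]
    - [0,0,0.002]
  twist: [0,0,0,0]
  grip: 0.52

```text
t: 30.98
ee_pos: [0.4618, -0.0825, 0.0669]
tcp_rot: [180.0, -0.0, 62.0]
contact_force: [-0.5, -0.3, -0.3]
gripper_width: 0.0474
gripper_force: 0.0
```

Emit:
jog_arm:
  linear:
    - [0,0,-0.08]
    - [0,0,-0.2]
    - [0,0,-0.3]
    - [0,0,-0.32]
  twist: [0,0,0,0]

```text
t: 31.48
ee_pos: [0.4632, -0.0828, 0.23]
tcp_rot: [179.7, -0.1, 62.0]
contact_force: [-0.7, 0.5, -0.3]
gripper_width: 0.0471
gripper_force: 0.0
```

```bash
python3 - <<'E'
from h import *
mv(.4652,-.3641,.227,97.5)
E
```

```text
lin [-0.495  0.267  0.007] tw -0.1972 dist 0.281 rows 5.0 t 31.48
```

Now back over the lid, with a look at the pot and mat once the arm is there.

Emit:
jog_arm:
  linear:
    - [-0.1,0.053,0]
    - [-0.2,0.107,0]
    - [-0.3,0.16,0]
    - [-0.4,0.213,0]
    - [-0.48,0.256,0]
    - [-0.495,0.267,0]
    - [-0.495,0.267,0]
  twist: [-0.04,-0.08,-0.12,-0.16,-0.197,-0.197,-0.197]
  grip: 0.65

```text
t: 32.35
ee_pos: [0.463, -0.3633, 0.2256]
tcp_rot: [-179.9, -0.1, 97.4]
contact_force: [0.5, 0.5, -0.4]
gripper_width: 0.0589
gripper_force: 0.0
```

```bash
python3 - <<'E'
from h import *
a=get('scene')
cv2.imwrite('pics/p7.png',cv2.resize(a['pixels'][90:290,120:460][:,:,::-1],None,fx=2.3,fy=2.3,interpolation=cv2.INTER_CUBIC))
q=lambda P:(proj(a,P)[0]-[120,90])*2.3
print('lid knob pred',q([.4652,-.3641,.067]),'rim pts',[q([.481+.092*np.cos(t),-.044+.092*np.sin(t),.12]).round(0) for t in np.radians([0,90,180,270])])
mv(.4652,-.3641,.0282,97.5)
E
```

```text
lid knob pred [126.09931137 180.14499562] rim pts [array([291., 294.]), array([399., 267.]), array([364., 192.]), array([262., 215.])]
lin [-0.004  0.004  0.395] tw -0.0005 dist 0.198 rows 4.0 t 32.4
```

View pics/p7.png

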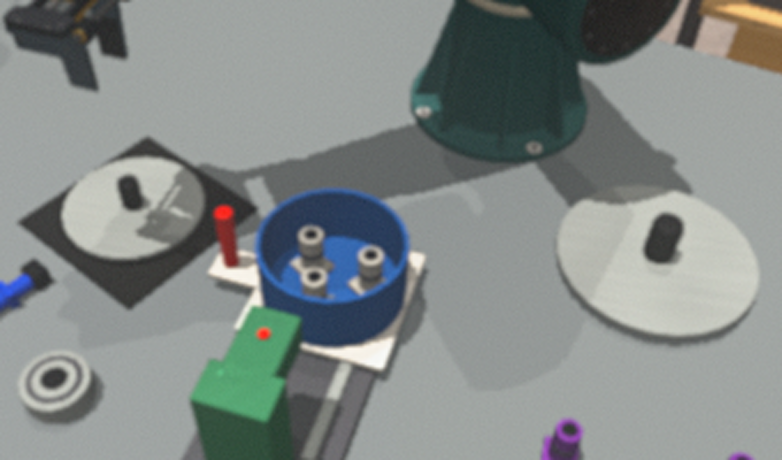

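All three sensors stand in the pot at (311,240), (370,262) and (315,280). The lid sits flat on the mat with its knob at (128,182), and no aluminium sensors are left on the counter. Picking up the lid.

Emit:
jog_arm:
  linear:
    - [0,0.002,0.08]
    - [0,0.002,0.2]
    - [0,0.002,0.3]
    - [0,0.002,0.37]
    - [0,0.002,0.394]
    - [0,0.002,0.394]
  twist: [0,0,0,0,0,0]

```text
t: 33.15
ee_pos: [0.4645, -0.3628, 0.0299]
tcp_rot: [-180.0, -0.0, 97.5]
contact_force: [-0.0, 0.6, 0.5]
gripper_width: 0.0594
gripper_force: 0.0
```

Emit:
jog_arm:
  linear:
    - [0,0,0]
    - [0,0,0]
    - [0,0,0]
    - [0,0,0]
    - [0,0,0]
    - [0,0,0]
  twist: [0,0,0,0,0,0]
  grip: 0
  squeeze: 45

```text
t: 33.9
ee_pos: [0.4647, -0.3638, 0.0304]
tcp_rot: [180.0, 0.0, 97.5]
contact_force: [-0.7, 1.9, 6.8]
gripper_width: 0.0286
gripper_force: 45.0
```

Emit:
jog_arm:
  linear:
    - [0,0,-0.03]
    - [0,0,-0.1]
    - [0,0,-0.18]
    - [0,0,-0.26]
    - [0,0,-0.32]
    - [0,0,-0.34]
    - [0,0,-0.34]
  twist: [0,0,0,0,0,0,0]

```text
t: 34.78
ee_pos: [0.4643, -0.3635, 0.1999]
tcp_rot: [180.0, 0.0, 97.5]
contact_force: [1.1, 0.1, -3.4]
gripper_width: 0.0288
gripper_force: 45.0
```

```bash
python3 - <<'E'
from h import *
s=arm.sense();print(s['gripper_width'],s['contact_force'],s['ee_pos']); mv(.4812,-.0443,s['ee_pos'][2],97.5)
E
```

```text
0.02882104709025066 [ 1.08064068  0.13285028 -3.4424396 ] [ 0.46431814 -0.3634658   0.19985834]
lin [ 0.629  0.116 -0.   ] tw -0.0002 dist 0.32 rows 6.0 t 34.77
```

Emit:
jog_arm:
  linear:
    - [0.03,0.005,0]
    - [0.1,0.018,0]
    - [0.18,0.033,0]
    - [0.27,0.05,0]
    - [0.36,0.066,0]
    - [0.44,0.08,0]
    - [0.52,0.095,0]
    - [0.59,0.108,0]
    - [0.629,0.115,0]
    - [0.629,0.115,0]
  twist: [0,0,0,0,0,0,0,0,0,0]

```text
t: 36.02
ee_pos: [0.4795, -0.0426, 0.1986]
tcp_rot: [-179.9, -0.0, 97.6]
contact_force: [0.8, -0.8, -2.5]
gripper_width: 0.0289
gripper_force: 45.0
```

Emit:
jog_arm:
  linear:
    - [0,0,0.02]
    - [0,0,0.05]
    - [0,0,0.075]
    - [0,0,0.09]
    - [0,0,0.095]
    - [0,0,0.095]
  twist: [0,0,0,0,0,0]

```text
t: 36.78
ee_pos: [0.4806, -0.0443, 0.1523]
tcp_rot: [180.0, 0.0, 97.5]
contact_force: [1.0, 1.2, -2.7]
gripper_width: 0.0286
gripper_force: 45.0
```

```bash
python3 - <<'E'
from h import *
s=arm.sense();print(s['contact_force'],s['ee_pos']); mv(.4812,-.0443,.1364,97.5)
a=get('scene'); cv2.imwrite('pics/p8.png',cv2.resize(a['pixels'][150:270,190:350][:,:,::-1],None,fx=4,fy=4,interpolation=cv2.INTER_CUBIC))
E
```

```text
[ 1.01601081  1.1867419  -2.70386929] [ 0.48064571 -0.04431328  0.15226919]
lin [-0.     0.001  0.032] tw -0.0002 dist 0.016 rows 1.0 t 36.77
```

View pics/p8.png

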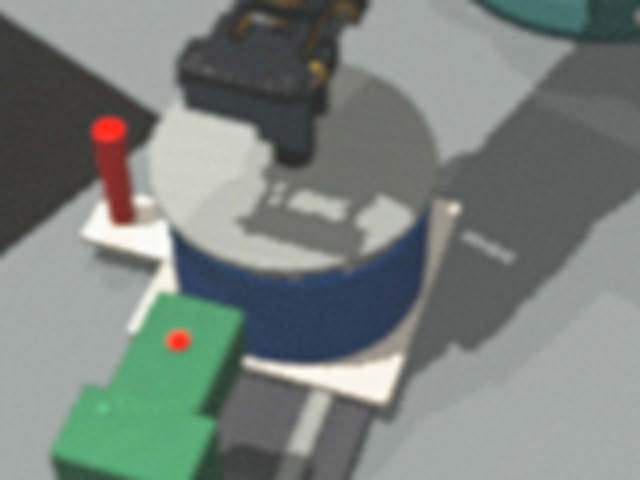

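The lid is level above the pot at (295,170) and centred on the rim. Lowering it.

Emit:
jog_arm:
  linear:
    - [0,0.001,0.006]
    - [0,0.001,0.012]
    - [0,0.001,0.018]
    - [0,0.001,0.024]
    - [0,0.001,0.029]
    - [0,0.001,0.032]
    - [0,0.001,0.034]
    - [0,0.001,0.034]
  twist: [0,0,0,0,0,0,0,0]

```text
t: 37.83
ee_pos: [0.4823, -0.044, 0.1364]
tcp_rot: [179.9, -0.0, 97.5]
contact_force: [-0.7, 3.8, 10.6]
gripper_width: 0.0292
gripper_force: 45.0
```

Emit:
jog_arm:
  linear:
    - [0,0,0]
    - [0,0,0]
    - [0,0,0]
    - [0,0,0]
  twist: [0,0,0,0]
  grip: 0.65
  squeeze: 15

```text
t: 38.33
ee_pos: [0.4809, -0.0442, 0.1351]
tcp_rot: [-180.0, -0.0, 97.5]
contact_force: [-0.5, -0.3, 0.1]
gripper_width: 0.0592
gripper_force: 0.0
```

Emit:
jog_arm:
  linear:
    - [0,0,-0.05]
    - [0,0,-0.15]
    - [0,0,-0.2]
    - [0,0,-0.2]
  twist: [0,0,0,0]

```text
t: 38.83
ee_pos: [0.4821, -0.0443, 0.237]
tcp_rot: [179.8, 0.1, 97.5]
contact_force: [-0.1, -0.7, -0.5]
gripper_width: 0.0593
gripper_force: 0.0
```

```bash
python3 - <<'E'
from h import *
a=get('scene'); cv2.imwrite('pics/p9.png',cv2.resize(a['pixels'][150:270,190:350][:,:,::-1],None,fx=4,fy=4,interpolation=cv2.INTER_CUBIC))
mv(.5005,-.181,arm.sense()['ee_pos'][2],98)
E
```

```text
lin [-0.276  0.003  0.   ] tw -0.003 dist 0.138 rows 3.0 t 38.88
```

View pics/p9.png

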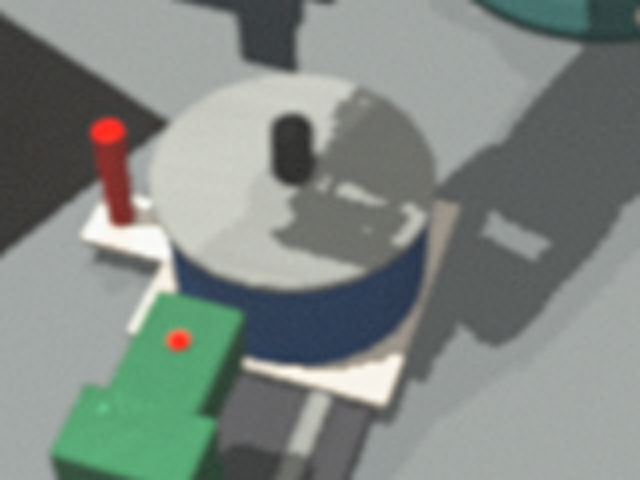

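The lid is seated flat in the rim at (292,180), knob upright. Next is the red post.

Emit:
jog_arm:
  linear:
    - [-0.1,0.001,0]
    - [-0.22,0.002,0]
    - [-0.276,0.003,0]
    - [-0.276,0.003,0.0]
    - [-0.276,0.003,0.08]
    - [-0.276,0.003,0.18]
    - [-0.276,0.003,0.27]
    - [-0.276,0.003,0.305]
    - [-0.276,0.003,0.305]
  twist: [-0.003,-0.003,-0.003,-0.003,-0.003,-0.003,-0.003,-0.003,-0.003]
  grip: 0.75

```text
t: 40.0
ee_pos: [0.4998, -0.1801, 0.082]
tcp_rot: [-179.9, -0.1, 98.0]
contact_force: [-0.3, 0.8, 0.4]
gripper_width: 0.0685
gripper_force: 0.0
```

Emit:
jog_arm:
  linear:
    - [0,0,0]
    - [0,0,0]
    - [0,0,0]
    - [0,0,0]
    - [0,0,0]
    - [0,0,0]
  twist: [0,0,0,0,0,0]
  grip: 0

```text
t: 40.75
ee_pos: [0.5007, -0.1809, 0.0829]
tcp_rot: [180.0, 0.0, 98.0]
contact_force: [-0.8, -0.2, 3.5]
gripper_width: 0.0213
gripper_force: 15.0
```

Emit:
jog_arm:
  linear:
    - [0,0.02,0]
    - [0,0.05,0]
    - [0,0.09,0]
    - [0,0.13,0]
    - [0,0.17,0]
    - [0,0.205,0]
    - [0,0.225,0]
    - [0,0.236,0]
    - [0,0.241,0]
    - [0,0.241,0]
  twist: [0,0,0,0,0,0,0,0,0,0]

```text
t: 42.0
ee_pos: [0.6191, -0.1633, 0.0828]
tcp_rot: [-179.9, -0.1, 98.0]
contact_force: [-5.3, 7.2, 10.6]
gripper_width: 0.0216
gripper_force: 15.0
```

Emit:
jog_arm:
  linear:
    - [0,0.001,0]
    - [0,0.002,0]
    - [0,0.003,0]
    - [0,0.004,0]
    - [0,0.004,0]
  twist: [0,0,0,0,0]

```text
t: 42.62
ee_pos: [0.6191, -0.1632, 0.0827]
tcp_rot: [-179.7, -0.1, 98.0]
contact_force: [-19.2, 2.5, 20.9]
gripper_width: 0.021
gripper_force: 15.0
```

Emit:
jog_arm:
  linear:
    - [0,-0.003,0]
    - [0,-0.003,0]
    - [0,-0.003,0]
    - [0,-0.003,0]
  twist: [0,0,0,0]
  grip: 0.7

```text
t: 43.12
ee_pos: [0.6203, -0.1639, 0.0826]
tcp_rot: [-180.0, -0.0, 98.0]
contact_force: [0.9, -0.1, -0.5]
gripper_width: 0.0587
gripper_force: 0.0
```

Emit:
jog_arm:
  linear:
    - [0,0,-0.08]
    - [0,0,-0.2]
    - [0,0,-0.3]
    - [0,0,-0.34]
    - [-0.3,-0.1,-0.34]
    - [-0.5,-0.3,-0.34]
    - [-0.5,-0.4,-0.34]
    - [-0.5,-0.4,-0.34]
  twist: [0,0,0,0,0,0,0,0]

```text
t: 44.12
ee_pos: [0.5024, -0.3809, 0.2517]
tcp_rot: [-180.0, -0.1, 98.0]
contact_force: [1.3, 0.2, -0.8]
gripper_width: 0.0638
gripper_force: 0.0
```

```bash
python3 - <<'E'
from h import *
a=get('scene','p10'); b=get('top','t10')
for n,im,o in(('sc',a,'sc0'),('top',b,'top0')):
    old=cv2.imread(f'pics/{o}.png'); d=cv2.absdiff(old,im['pixels'][:,:,::-1].copy()).max(2)>50
    m={'sc':(225,310,195,290),'top':(90,200,265,365)}[n]; print(n,d[m[0]:m[1],m[2]:m[3]].sum())
cv2.imwrite('pics/p11.png',np.hstack([cv2.resize(x[r:r+150,c:c+130],None,fx=3,fy=3) for x,r,c in((b['pixels'][:,:,::-1],90,245),(cv2.imread('pics/top0.png'),90,245))]))
E
```

```text
sc 0
top 11
```

View pics/p11.png

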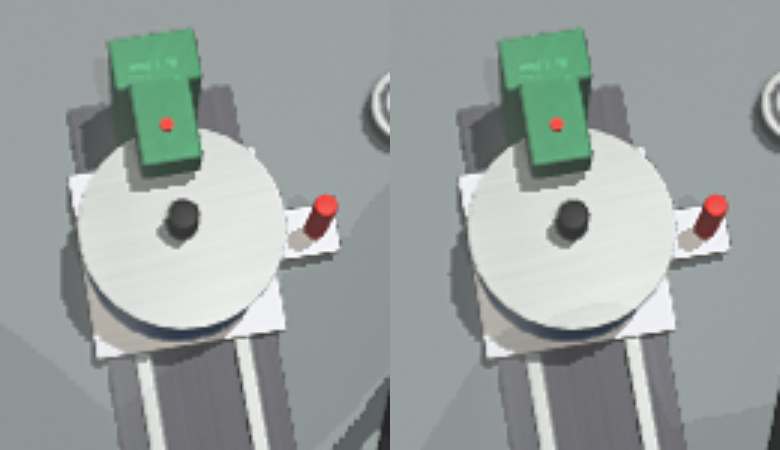

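View pics/p10.png

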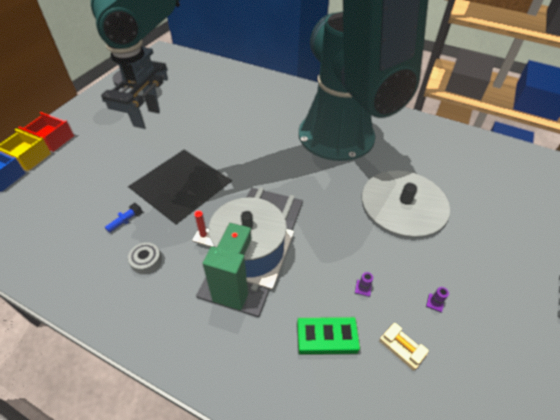

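The carriage and lid match the starting picture (post at (200,224), knob at (247,217)). The bystanders and purple look-alikes haven't moved, and the gripper is clear. Handing in.

```bash
python3 -c "
from rig import arm
print(arm.hand_in())"
```

```text
the job is handed in; nothing more can be done
None
```

I handed in the job at about 44 s: all three aluminium sensors are in the pot, the lid sits flat in the rim, the carriage is home against its stop, and the bystanders and purple look-alikes are where they were. The hand-in gave no verdict.

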